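# Slide the parcel between the crocks onto the dispatch mat

### The arm

A 6-joint arm with a two-finger parallel gripper is mounted at the origin on the work surface. World frame = base frame: x ahead of the robot, y to its left, z up, the work surface at z = 0. Lengths are in m, angles in degrees, forces in N, time in s.
With the tool pointing down it reaches from about 0.3 to 0.875 m from the base axis. Payload 6.4 kg.
Tool frame: the origin (TCP) lies midway between the tips of the shut fingers; the grasp point (between the pads) lies 19 mm behind it (pinch_z is the distance from the TCP to the grasp point, in m); x points along the fingers, y is the direction in which the jaws open and shut, and the axes are right-handed (so a half turn about x gives the same grasp; the last joint's range is limited). The gripper opens to 88 mm and grips with 3 to 60 N. Pads are 18 mm wide; open, the fingers measure 123 mm over their backs; the gripper's body (75 mm by 187 mm) begins 45 mm behind the grasp point.
Start: joints at [-78.512, 10.359, 92.074, -0, 77.567, -11.82], TCP at [0.228, -0.528, 0.239] pointing down, gripper open.
Joint ranges: [-171.53, 171.53], [-51.25, 118.39], [17.06, 147.69], [-65.23, 245.23], [0, 150.52], [-178.68, 178.68]. Speed limits (degrees/s): [147.25, 147.25, 172.46, 180, 180, 180].

### API

Orientations are given as a 3x3 rotation matrix whose columns are the frame's x, y, z axes.
In Python, from station import read_state, get_image, camera_model, finish_job, pinch_z gives the robot as it stands. The module is installed in compiled form; this text tells all that it offers.
- The arm moves only by the tool carry_out, never from a script. Its argument "increments" is a list that holds one entry, the list of rows, each a list of 7 numbers: the shift along the tool's x, y, z in cm, then the turn, a rotation vector about the tool's x, y, z in rad, then the closure, from 0 (fully open) to 1 (shut). A call has 1 to 5 rows; each row is the pose to reach, as a shift and turn from the pose commanded when the call began, along the tool's axes at that moment; what a row does not reach only later rows make up. A row lasts 1/12 s, in which the tool goes at most 41.7 mm and 7.16 degrees, less where a joint would pass 70% of its speed; a pose out of reach is approached as far as the arm can. A call with a gripper value outside its range is refused whole. The fingers move at their own pace and stop on an object; the grip force is fixed at half the most. Time passes only in rows, so rows that repeat a pose let the fingers close. It gives the time, the measured TCP pose, the force and the opening at its end, in the units of the state.
- read_state(): the state, without advancing time (a new reading comes with each control period).
- get_image(name): name is "side" or "top"; returns the picture (480x640x3 uint8, blue, green, red); there is no depth.
- camera_model(name): a dict with "camera_matrix" (3x3 intrinsics, pixels), "rvec" (rotation vector, rad) and "tvec" (3), from world to camera coordinates, as OpenCV has them. Camera axes: x right, y down, z forward; pixel columns grow to the right and rows downward; lengths in m; the calibration is good to about 2 mm. A picture is of the moment at which its call begins. camera_model takes no time and is no camera call.
- finish_job(): hands the job in, once; it reports no verdict.
The state is a dict: "clock": time; "qpos": joint angles; "joint_vel": joint speeds; "joint_torque": joint torques, N m; "eef_pos": TCP position; "eef_rot": TCP orientation; "wrist_force": force on the tool from outside, world axes, zero at the start; "ft_torque": the same for the moment, N m; "finger_gap": finger opening in m.
Only numpy, scipy, OpenCV 4.12 (cv2) and the standard library are available. Lean on these libraries where they do the work, as an engineer would, in place of code of your own. Each camera call takes 0.05 s, during which the arm holds its last target.

### The job

Push the small white parcel with the red band along the table, through the narrow gap between the two terracotta crocks, until it lies wholly on the blue mat on the other side, and leave it there. The glue on its underside flaps is still soft, so only slide it flat with the fingers: do not grip it, lift it or tip it. Leave the stamp, mug, jar, bowl and roll of tape where they stand.

Things in the scene. Friction and masses are not known exactly. Their poses are not given: they have to be found in the camera images.
- parcel: small cardboard parcel wrapped in white paper with a red band along it: 66 mm wide (own x), 90 mm long (own y), 40 mm tall; 0.2 to 0.42 kg, loose, slides flat when pushed low on a side. Origin: centre of its underside. It starts left or right (+y or -y) of the crocks, up to 30 mm off the line through the gap and turned up to 0.4 rad from the crocks' y axis (either end may lead).
- crocks: two immovable squat terracotta crocks with round white lids, each 100 mm in diameter, 50 mm tall. Origin: on the table, at the middle of the 76 mm gap between them. Their centres lie 88 mm from it along own +x and -x (one far from the robot, one near); own y (within 0.15 rad of world y) is the way through. The table is bare before and behind the gap but for parcel and mat.
- mat: blue mat with a white border line, 160 (own x) by 180 mm (own y), so thin that things slide over it as over the table. Origin: its centre. It lies on the other side of the gap from the parcel, its centre 150 to 172 mm from the gap's middle along the crocks' y and at most 25 mm off that line: a parcel pushed straight through to the depth of the mat's centre lies wholly on it.
- corner_a (a point): lower corner of the parcel at its own +x +y (33 and 45 mm from its origin), at table height
- corner_b (a point): lower corner of the parcel at its own +x -y (33 and 45 mm from its origin), at table height
- corner_c (a point): lower corner of the parcel at its own -x +y (33 and 45 mm from its origin), at table height
- corner_d (a point): lower corner of the parcel at its own -x -y (33 and 45 mm from its origin), at table height
- stamp: bystander, to be left alone: wooden hand stamp, 34 mm wide, 60 mm tall, standing on the robot side of the near crock. Origin: its underside.
- mug: bystander, to be left alone: blue mug, 80 mm wide, 90 mm tall. Origin: its underside.
- tape: bystander, to be left alone: yellow roll of tape lying flat, 100 mm wide, 48 mm tall. Origin: its underside.
- bowl: bystander, to be left alone: terracotta bowl, 100 mm wide, 45 mm tall. Origin: its underside.
- honey: bystander, to be left alone: amber jar with brass lid, 64 mm wide, 85 mm tall. Origin: its underside.
Mind the look-alikes: they are no part of the job. What is shaped like the parcel but black, pink or purple is not meant.

How it is judged (in metres and radians):
On the way:
1. the parcel is in the gap between the two crocks, flat on the table (x of parcel in the frame of crocks between -0.02 and 0.02 m and y of parcel in the frame of crocks between -0.025 and 0.025 m and height (world z) of parcel below 0.008 m), for 0.05 s.
At the end, for the whole second after the job is handed in: All four lower corners of the parcel lie over the blue mat (2 mm overhang allowed), it is flat on the table (within 5 mm and 0.06 rad) and at rest (x of corner_a in the frame of mat between -0.082 and 0.082 m and y of corner_a in the frame of mat between -0.092 and 0.092 m and x of corner_b in the frame of mat between -0.082 and 0.082 m and y of corner_b in the frame of mat between -0.092 and 0.092 m and x of corner_c in the frame of mat between -0.082 and 0.082 m and y of corner_c in the frame of mat between -0.092 and 0.092 m and x of corner_d in the frame of mat between -0.082 and 0.082 m and y of corner_d in the frame of mat between -0.092 and 0.092 m and height (world z) of parcel below 0.005 m and angle between parcel's own z axis and vertical below 0.06 rad and linear speed of parcel below 0.01 m/s and angular speed of parcel below 0.05 rad/s); the robot touches nothing.
It fails at once if the parcel is lifted off the table (more than 10 mm) or tipped (more than 0.2 rad) (height (world z) of parcel above 0.01 m or angle between parcel's own z axis and vertical above 0.2 rad).
It fails at once if the fingers reach round the parcel to grip it (the point between the finger pads comes well inside the parcel) (x of the grasp point in the frame of parcel between -0.02 and 0.02 m and y of the grasp point in the frame of parcel between -0.032 and 0.032 m and z of the grasp point in the frame of parcel below 0.04 m).
It fails at once if a bystander is shifted by more than 20 mm (distance of any of stamp, mug, tape, bowl, honey from where it was at the start of the episode above 0.02 m).
It also fails if it takes over 69 s, if anything falls off the work surface, if the arm or the gripper's body presses on something with over 40 N, if the wrist force passes 120 N, or if a joint passes its speed limit or range.

## Working session

There is one attempt and no reset: what is moved stays moved. The work goes in short steps, Python scripts to look and compute and a tool call to move; the robot and the scene stay as the last step left them, time stands still between calls to the robot, and variables do not carry over. Pictures are saved under pics/ and viewed, and the job is handed in when it is done.

Besides the shell and the picture viewer there is one more tool, called after "Emit:" in YAML: its name, and indented under it one key for each argument. carry_out: Moves the arm, as the interface text tells. Its arguments: {"type":"object","properties":{"increments":{"type":"array","items":{"type":"array","items":{"type":"array","items":{"type":"number"}}}}},"required":["increments"]}

```bash
mkdir -p pics; python3 - <<'E'
from station import *
import cv2
s=read_state(); print({k:s[k] for k in('clock','eef_pos','eef_rot','wrist_force','finger_gap')},pinch_z)
for n in('top','side'):
    cv2.imwrite(f'pics/{n}0.png',get_image(n)); m=camera_model(n); print(n,m)
E
```

```text
{'clock': 0.0, 'eef_pos': array([ 0.22742644, -0.52754682,  0.23784365]), 'eef_rot': array([[-3.18302889e-04,  3.95692669e-01, -9.18382932e-01],
       [ 1.64237654e-03, -9.18381534e-01, -3.95692635e-01],
       [-9.99998601e-01, -1.63428070e-03, -3.57552862e-04]]), 'wrist_force': array([-0.87424735, -0.22046448, -0.37502194]), 'finger_gap': 0.0881209551004278} 0.0187
top {'camera_matrix': array([[481.15330544,   0.        , 321.7954985 ],
       [  0.        , 481.15330544, 233.71479282],
       [  0.        ,   0.        ,   1.        ]]), 'rvec': array([ 2.18854516, -2.12368504,  0.13353564]), 'tvec': array([-0.00614434,  0.57238952,  1.08742092])}
side {'camera_matrix': array([[441.8959056 ,   0.        , 329.95113341],
       [  0.        , 441.8959056 , 239.28436489],
       [  0.        ,   0.        ,   1.        ]]), 'rvec': array([ 0.20802164, -2.63405961,  1.50613098]), 'tvec': array([0.57119329, 0.06856993, 0.95253813])}
```

View pics/top0.png

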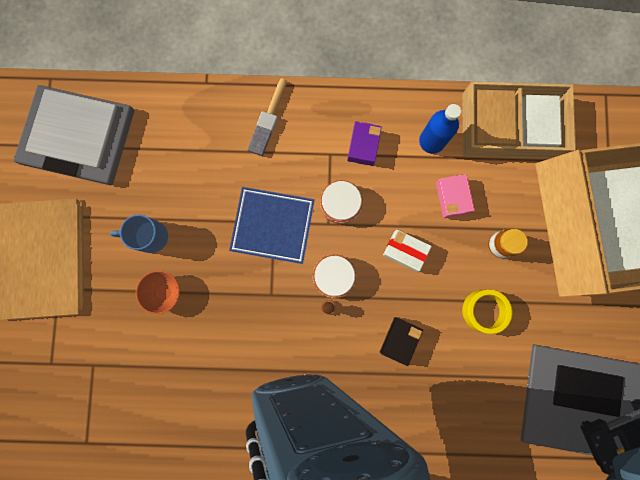

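View pics/side0.png

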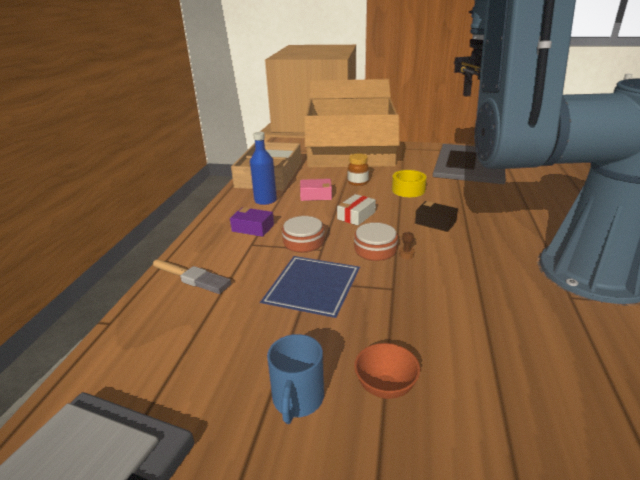

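Parcel candidates in the top view: white with a red band (408,250), black (403,340), pink (455,196) and purple (364,143). Only the first fits the description. I'll enlarge it and measure.

```bash
cat > h.py <<'E'
import numpy as np, cv2
from station import *
def cast(n,uv,z):
    m=camera_model(n);R,_=cv2.Rodrigues(m['rvec']);t=m['tvec'];C=-R.T@t
    p=cv2.undistortPoints(np.float64(uv).reshape(-1,1,2),m['camera_matrix'],None).reshape(-1,2)
    d=np.c_[p,np.ones(len(p))]@R
    return (C+d*((z-C[2])/d[:,2])[:,None])[:,:2]
def proj(n,P):
    m=camera_model(n);return cv2.projectPoints(np.float64(P).reshape(-1,1,3),m['rvec'],m['tvec'],m['camera_matrix'],None)[0].reshape(-1,2)
E
python3 - <<'E'
from h import *
im=cv2.imread('pics/top0.png')
m=camera_model('top');R,_=cv2.Rodrigues(m['rvec']);print('cam',-R.T@m['tvec'])
cv2.imwrite('pics/crop0.png',cv2.resize(im[170:330,300:500],None,fx=4,fy=3.75,interpolation=cv2.INTER_CUBIC))
hsv=cv2.cvtColor(im,cv2.COLOR_BGR2HSV)
w=cv2.inRange(hsv,(0,0,150),(179,70,255))
b=cv2.inRange(hsv,(105,90,40),(130,255,200))
r=cv2.inRange(hsv,(0,190,120),(6,255,255))|cv2.inRange(hsv,(172,190,120),(179,255,255))
for nm,mk,box in(('lidfar',w,(310,170,375,230)),('lidnear',w,(305,245,362,305)),('mat',b|w,(222,180,320,270)),('parcel',w|r,(375,220,440,278))):
    x0,y0,x1,y1=box;k=np.zeros_like(mk);k[y0:y1,x0:x1]=mk[y0:y1,x0:x1]
    c=max(cv2.findContours(k,0,2)[0],key=cv2.contourArea)
    if 'lid' in nm:
        (x,y),rad=cv2.minEnclosingCircle(c);M=cv2.moments(c)
        print(nm,(x,y),rad,M['m10']/M['m00'],M['m01']/M['m00'],cast('top',[(x,y)],.05), cv2.contourArea(c))
    else:
        q=cv2.boxPoints(cv2.minAreaRect(c));print(nm,q.tolist());
        z=0 if nm=='mat' else .04;P=cast('top',cv2.convexHull(c).reshape(-1,2),z).astype(np.float32);print(cv2.minAreaRect(P),'\n',cv2.boxPoints(cv2.minAreaRect(P)))
E
```

```text
cam [0.43244654 0.00763572 1.15025365]
lidfar (341.30767822265625, 200.0) 19.71779441833496 341.2127690517743 200.03141361256544 [[ 0.65087075 -0.03194646]] 1146.0
lidnear (334.4615478515625, 275.4615478515625) 20.05872917175293 334.42780528052805 275.4513201320132 [[ 0.47552124 -0.02071522]] 1212.0
mat [[229.3980712890625, 250.35348510742188], [240.91015625, 186.21463012695312], [313.8426513671875, 199.30508422851562], [302.33056640625, 263.4439392089844]]
((0.5952209234237671, 0.13263000547885895), (0.17829370498657227, 0.1582907736301422), 81.69912719726562) 
 [[0.50403446 0.05584341]
 [0.6606669  0.03299077]
 [0.6864074  0.2094166 ]
 [0.52977496 0.23226924]]
parcel [[381.8052673339844, 254.9749298095703], [394.8332214355469, 227.98843383789062], [431.4677429199219, 245.67408752441406], [418.4397888183594, 272.66058349609375]]
((0.5391451716423035, -0.18652838468551636), (0.09350399672985077, 0.07007581740617752), 65.53946685791016) 
 [[ 0.4878936  -0.21457621]
 [ 0.55167985 -0.24359226]
 [ 0.59039676 -0.15848055]
 [ 0.5266105  -0.1294645 ]]
```

View pics/crop0.png

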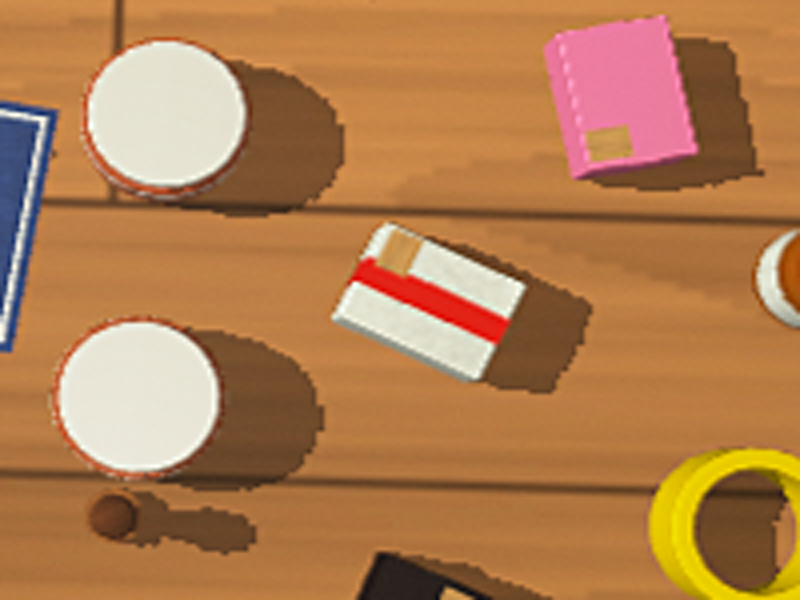

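Confirmed: (408,250) is the white parcel with the red band. It measures 93x70 mm including slivers of its sides. The gap's centre is (0.563,-0.026), the lids are 175.7 mm apart (expected 176), and the mat measures 178x158 mm. All of these agree with the sizes given.

```bash
cat >> h.py <<'E'
from scipy.spatial.transform import Rotation as Ro
G=np.array([.5632,-.0263]);ex=np.array([.998,-.064]);ey=np.array([.064,.998])
def w(p): return G+ex*p[0]+ey*p[1]          # crock frame->world
def c(P): d=np.asarray(P)-G;return np.array([d@ex,d@ey])
def inc(targets):   # (x,y,z,yaw of tool y deg)
    s=read_state();p=s['eef_pos'];R=s['eef_rot']
    for x,y,z,a in targets:
        a=np.radians(a);Y=np.array([np.cos(a),np.sin(a),0]);X=np.array([0,0,-1.]);T=np.c_[X,Y,np.cross(X,Y)]
        print(np.round(R.T@(np.array([x,y,z])-p)*100,2).tolist(),np.round(Ro.from_matrix(R.T@T).as_rotvec(),3).tolist())
E
python3 - <<'E'
from h import *
print(c([.54,-.189]),c([.5952,.1326]))
inc([(.509,-.257,.14,-24.5)])
for px in [(487,311),(508,243),(403,340),(329,308)]: print(cast('top',[px],.05))
E
```

```text
[-0.0127408 -0.1638594] [0.0217664 0.1606302]
[9.82, -13.7, -36.56] [-0.736, -0.001, 0.001]
[[ 0.40584848 -0.36738704]]
[[ 0.56191808 -0.4176363 ]]
[[ 0.33588669 -0.17822188]]
[[ 0.4018327  -0.01033508]]
```

Emit:
carry_out:
  increments:
    - [[0, -3, -8, -0.12, 0, 0, 0.72], [0, -6, -16, -0.24, 0, 0, 0.72], [2, -9, -24, -0.36, 0, 0, 0.72], [4, -11, -30, -0.48, 0, 0, 0.72], [6, -13.7, -36.5, -0.6, 0, 0, 0.72]]

```text
clock: 0.52
eef_pos: [0.3778, -0.3839, 0.2178]
eef_rot: [[0.0, 0.848, -0.53], [-0.001, -0.53, -0.848], [-1.0, 0.001, 0.0]]
wrist_force: [-0.1, 0.3, -0.3]
finger_gap: 0.0567
```

```bash
python3 - <<'E'
from h import *
s=read_state();print(s['eef_pos'],s['finger_gap'],s['clock'])
inc([(.509,-.257,.10,-24.5)])
E
```

```text
[ 0.3777509  -0.38392916  0.21779863] 0.05669513642645359 0.5167
[11.78, 4.39, -17.72] [-0.131, 0.0, -0.001]
```

Emit:
carry_out:
  increments:
    - [[2, 1, -4, -0.07, 0, 0, 0.72], [4, 2, -8, -0.13, 0, 0, 0.72], [8, 4.4, -15, -0.13, 0, 0, 0.72], [11.8, 4.4, -17.7, -0.13, 0, 0, 0.72], [11.8, 4.4, -17.7, -0.13, 0, 0, 0.72]]

```text
clock: 0.93
eef_pos: [0.5042, -0.2637, 0.1062]
eef_rot: [[0.001, 0.908, -0.42], [-0.001, -0.42, -0.908], [-1.0, 0.001, 0.0]]
wrist_force: [0.7, 0.6, -0.9]
finger_gap: 0.0255
```

Emit:
carry_out:
  increments:
    - [[0, 0, 0, 0, 0, 0, 0.72], [0, 0, 0, 0, 0, 0, 0.72]]

```text
clock: 1.1
eef_pos: [0.5022, -0.2625, 0.1044]
eef_rot: [[-0.004, 0.909, -0.417], [0.003, -0.417, -0.909], [-1.0, -0.005, -0.001]]
wrist_force: [-0.6, -0.4, 0.0]
finger_gap: 0.0247
```

```bash
python3 - <<'E'
from h import *
s=read_state();print(s['eef_pos'],s['finger_gap'],s['clock'])
inc([(.509,-.257,.013,-24.5)])
cv2.imwrite('pics/top1.png',get_image('top')[170:370,300:560].repeat(3,0).repeat(3,1))
E
```

```text
[ 0.50222414 -0.26247854  0.10438302] 0.024702908827336553 1.1
[9.14, 0.43, -0.77] [-0.003, -0.001, 0.005]
```

View pics/top1.png

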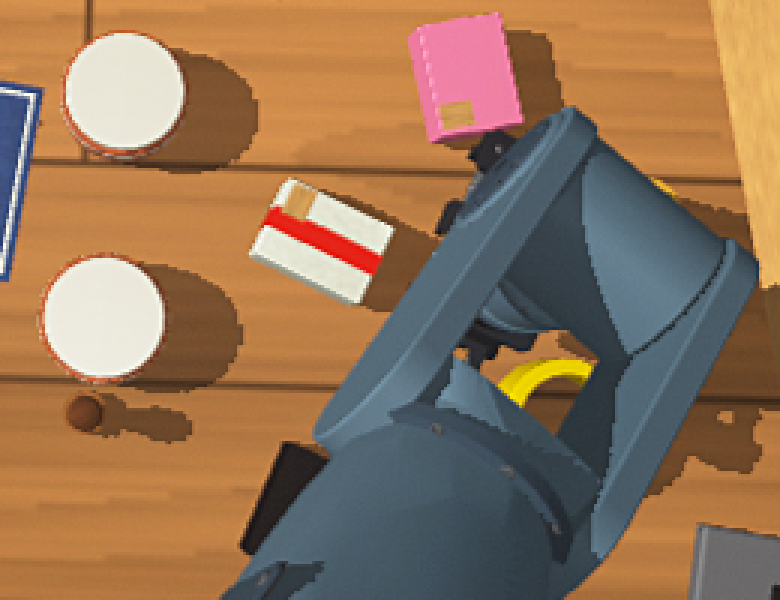

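The parcel (crop 322,240) is undisturbed, and the gripper stands behind its -y end. I'll lower it there.

Emit:
carry_out:
  increments:
    - [[3, 0.2, -0.3, 0, 0, 0, 0.72], [6, 0.4, -0.5, 0, 0, 0, 0.72], [8, 0.4, -0.5, 0, 0, 0, 0.72], [9.1, 0.4, -0.5, 0, 0, 0, 0.72], [9.1, 0.4, -0.5, 0, 0, 0, 0.72]]

```text
clock: 1.57
eef_pos: [0.507, -0.2627, 0.0146]
eef_rot: [[-0.002, 0.907, -0.422], [0.002, -0.422, -0.907], [-1.0, -0.003, -0.0]]
wrist_force: [-0.5, 0.3, -0.4]
finger_gap: 0.0246
```

```bash
cat >> h.py <<'E'
def arc(s0,R=.193,c0=(-.0127,-.1639),th=.363,off=.054):
    # parcel centre pose after path length s0 (crock frame), pusher pose behind it
    f=min(s0/(R*th),1) if s0>0 else 0; a=th*(1-f)
    c0=np.array(c0);q=c0+R*np.array([np.cos(a)-np.cos(th),np.sin(th)-np.sin(a)])
    h=np.array([np.sin(a),np.cos(a)])
    q=q+h*(s0 if s0<0 else max(s0-R*th,0)); p=q-h*off
    W=w(p); return q,(W[0],W[1],.013,-3.67-np.degrees(a))
E
python3 - <<'E'
from h import *
s=read_state();print(s['eef_pos'],s['finger_gap'],s['wrist_force'],s['clock'])
T=[arc(x) for x in(-.012,-.006,0,.007,.014,.021,.028,.035,.042,.049,.056,.063,.07)]
for q,t in T: print(q,np.round(t,4))
inc([t for q,t in T])
E
```

```text
[ 0.50703458 -0.26265627  0.01461087] 0.024616340490211185 [-0.48148991  0.32952905 -0.43968341] 1.5667
[-0.01696096 -0.17511803] [ 5.12700e-01 -2.49100e-01  1.30000e-02 -2.44684e+01]
[-0.01483048 -0.16950901] [ 5.15200e-01 -2.43700e-01  1.30000e-02 -2.44684e+01]
[-0.0127 -0.1639] [ 5.17700e-01 -2.38200e-01  1.30000e-02 -2.44684e+01]
[-0.01033364 -0.15731251] [ 5.22200e-01 -2.32600e-01  1.30000e-02 -2.23903e+01]
[-0.00820771 -0.15064355] [ 5.26600e-01 -2.26800e-01  1.30000e-02 -2.03122e+01]
[-0.006325   -0.14390189] [ 5.30800e-01 -2.20800e-01  1.30000e-02 -1.82341e+01]
[-0.004688   -0.13709639] [ 5.3470e-01 -2.1470e-01  1.3000e-02 -1.6156e+01]
[-0.00329884 -0.130236  ] [ 5.38400e-01 -2.08400e-01  1.30000e-02 -1.40779e+01]
[-0.00215937 -0.12332976] [  0.5419  -0.2021   0.013  -11.9999]
[-0.00127108 -0.11638673] [ 0.5452 -0.1956  0.013  -9.9218]
[-0.00063514 -0.10941607] [ 0.5482 -0.189   0.013  -7.8437]
[-0.00025239 -0.10242692] [ 0.551  -0.1822  0.013  -5.7656]
[-0.00012332 -0.0954285 ] [ 0.5535 -0.1754  0.013  -3.6875]
[0.16, -0.06, -1.46] [-0.009, -0.0, 0.003]
[0.16, -0.06, -2.06] [-0.009, -0.0, 0.003]
[0.16, -0.07, -2.66] [-0.009, -0.0, 0.003]
[0.16, 0.11, -3.37] [-0.045, -0.001, 0.003]
[0.16, 0.26, -4.08] [-0.081, -0.001, 0.003]
[0.16, 0.39, -4.8] [-0.117, -0.001, 0.003]
[0.16, 0.49, -5.52] [-0.154, -0.001, 0.003]
[0.16, 0.56, -6.24] [-0.19, -0.001, 0.003]
[0.16, 0.61, -6.97] [-0.226, -0.001, 0.003]
[0.16, 0.63, -7.69] [-0.263, -0.001, 0.003]
[0.16, 0.62, -8.42] [-0.299, -0.001, 0.003]
[0.16, 0.59, -9.14] [-0.335, -0.001, 0.003]
[0.16, 0.53, -9.87] [-0.371, -0.001, 0.003]
```

Emit:
carry_out:
  increments:
    - [[0.1, 0, -1.4, 0, 0, 0, 0.72], [0.1, 0, -2.0, 0, 0, 0, 0.72], [0.1, 0, -2.6, -0.01, 0, 0, 0.72], [0.1, 0.1, -3.4, -0.045, 0, 0, 0.72], [0.1, 0.26, -4.1, -0.08, 0, 0, 0.72]]

```text
clock: 1.98
eef_pos: [0.5295, -0.2262, 0.0164]
eef_rot: [[0.002, 0.939, -0.343], [-0.002, -0.343, -0.939], [-1.0, 0.003, 0.001]]
wrist_force: [-0.5, -1.3, 1.9]
finger_gap: 0.025
```

Emit:
carry_out:
  increments:
    - [[0, 0, 0, 0, 0, 0, 0.72]]

```text
clock: 2.07
eef_pos: [0.5296, -0.2251, 0.0159]
eef_rot: [[0.002, 0.94, -0.342], [-0.001, -0.342, -0.94], [-1.0, 0.002, 0.0]]
wrist_force: [-0.5, -0.8, 0.4]
finger_gap: 0.0249
```

```bash
cat >> h.py <<'E'
def look(tag):
    im=get_image('top');hsv=cv2.cvtColor(im,cv2.COLOR_BGR2HSV);s=read_state()
    cv2.imwrite(f'pics/{tag}.png',cv2.resize(im[160:360,210:480],None,fx=2.9,fy=2.9,interpolation=cv2.INTER_CUBIC))
    r=cv2.inRange(hsv,(0,190,120),(6,255,255))|cv2.inRange(hsv,(172,190,120),(179,255,255))
    r[:215]=0;r[290:]=0;r[:,:225]=0;r[:,450:]=0
    k=max(cv2.findContours(r,0,2)[0],key=cv2.contourArea)
    P=cast('top',k.reshape(-1,2),.04).astype(np.float32);b=cv2.minAreaRect(P);q=cv2.boxPoints(b)
    e=q-np.roll(q,1,0);l=e[np.argmax(np.linalg.norm(e,axis=1))];l=l*np.sign(l[1])
    print('band centre crock',c(b[0]),'size',b[1],'heading rel crock deg',np.degrees(np.arctan2(l@ex,l@ey)))
    print('tcp crock',c(s['eef_pos'][:2]),s['eef_pos'],'toolyaw rel',np.degrees(np.arctan2(s['eef_rot'][1,1],s['eef_rot'][0,1]))+3.67,s['wrist_force'],s['clock'])
E
python3 - <<'E'
from h import *
look('p1')
E
```

```text
band centre crock [-0.00302557 -0.13193694] size (0.0678618997335434, 0.016438135877251625) heading rel crock deg 14.789565580279797
tcp crock [-0.0214078  -0.20073295] [ 0.52899153 -0.22524149  0.01544085] toolyaw rel -16.476886261410655 [ 0.02886206  0.28805636 -0.30628945] 2.1167
```

View pics/p1.png

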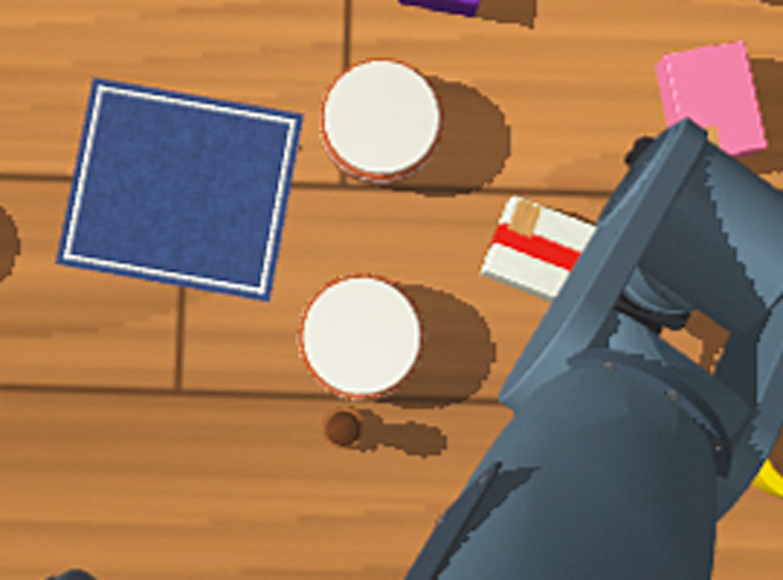

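The parcel follows the fingers: heading about 15 to 16.5°, centre about (-6,-146) mm in the crock frame. I'll replan the rest of the arc from here.

```bash
python3 - <<'E'
from h import *
T=[arc(x,R=.16,c0=(-.0061,-.146),th=.288,off=.0565) for x in np.arange(0,.056,.0065)]
for q,t in T: print(np.round(q,4),np.round(t,4))
inc([(*t[:2],.014,t[3]) for q,t in T])
E
```

```text
[-0.0061 -0.146 ] [ 5.28300e-01 -2.24700e-01  1.30000e-02 -2.01712e+01]
[-0.0044 -0.1397] [ 5.32600e-01 -2.19300e-01  1.30000e-02 -1.78435e+01]
[-0.0029 -0.1334] [ 5.36600e-01 -2.13700e-01  1.30000e-02 -1.55159e+01]
[-0.0017 -0.127 ] [ 5.40500e-01 -2.08000e-01  1.30000e-02 -1.31883e+01]
[-0.0008 -0.1206] [  0.5441  -0.2021   0.013  -10.8606]
[-1.000e-04 -1.141e-01] [ 0.5474 -0.1961  0.013  -8.533 ]
[ 0.0003 -0.1076] [ 0.5505 -0.1899  0.013  -6.2053]
[ 0.0005 -0.1011] [ 0.5534 -0.1836  0.013  -3.8777]
[ 0.0005 -0.0946] [ 0.554  -0.1772  0.013  -3.67  ]
[0.14, -0.09, -0.03] [0.0, -0.0, -0.001]
[0.14, 0.13, -0.69] [-0.04, -0.0, -0.001]
[0.14, 0.32, -1.35] [-0.081, -0.0, -0.001]
[0.14, 0.48, -2.02] [-0.121, -0.0, -0.001]
[0.14, 0.62, -2.69] [-0.162, -0.0, -0.001]
[0.15, 0.73, -3.37] [-0.203, -0.0, -0.001]
[0.15, 0.81, -4.06] [-0.243, -0.0, -0.001]
[0.15, 0.86, -4.75] [-0.284, 0.0, -0.001]
[0.15, 0.69, -5.38] [-0.288, 0.0, -0.001]
```

Emit:
carry_out:
  increments:
    - [[0.1, 0.1, -0.7, -0.04, 0, 0, 0.72], [0.1, 0.3, -1.35, -0.08, 0, 0, 0.72], [0.1, 0.45, -2.0, -0.12, 0, 0, 0.72], [0.1, 0.6, -2.7, -0.16, 0, 0, 0.72], [0.1, 0.7, -3.35, -0.2, 0, 0, 0.72]]

```text
clock: 2.53
eef_pos: [0.5467, -0.1973, 0.0141]
eef_rot: [[0.0, 0.988, -0.152], [-0.001, -0.152, -0.988], [-1.0, 0.0, 0.0]]
wrist_force: [-0.1, -3.0, 0.7]
finger_gap: 0.025
```

```bash
python3 - <<'E'
from h import *
look('p2')
E
```

```text
band centre crock [-0.00047985 -0.0964382 ] size (0.0598159097135067, 0.017445657402276993) heading rel crock deg 2.08561397901551
tcp crock [-0.00528798 -0.17061498] [ 0.54700486 -0.19621833  0.01406728] toolyaw rel -4.890989412962899 [-0.23218481  0.40443789  1.20588375] 2.5833
```

View pics/p2.png

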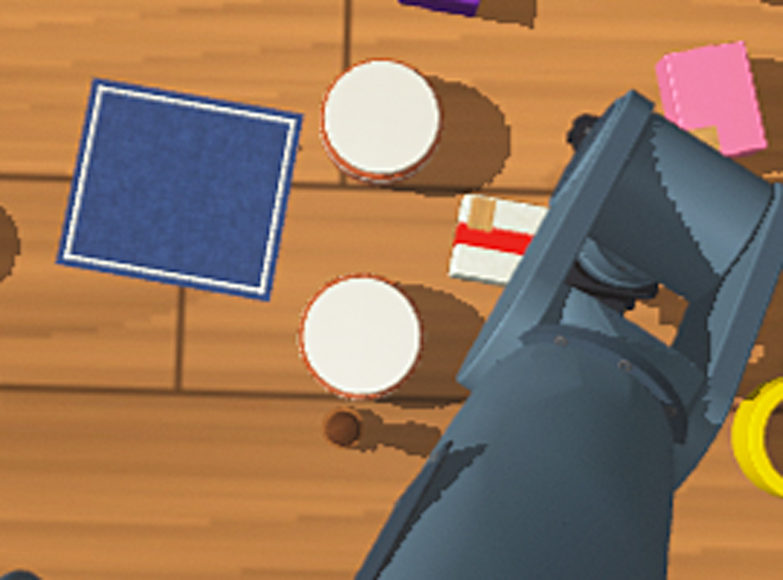

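```bash
cat >> h.py <<'E'
def look(tag):
    im=get_image('top');hsv=cv2.cvtColor(im,cv2.COLOR_BGR2HSV);s=read_state()
    cv2.imwrite(f'pics/{tag}.png',cv2.resize(im[160:360,210:480],None,fx=2.9,fy=2.9,interpolation=cv2.INTER_CUBIC))
    red(im,s)
def red(im,s=None):
    hsv=cv2.cvtColor(im,cv2.COLOR_BGR2HSV)
    r=cv2.inRange(hsv,(0,170,120),(7,255,255))|cv2.inRange(hsv,(170,170,120),(179,255,255))
    r[:205]=0;r[265:]=0;r[:,:225]=0;r[:,450:]=0
    n,L,st,_=cv2.connectedComponentsWithStats(r);i=1+np.argmax(st[1:,4]);r=(L==i)
    cols=np.where(r.any(0))[0];h=[r[:,x].sum() for x in cols];md=np.median(h)
    ok=[x for x,k in zip(cols,h) if abs(k-md)<=1.5]
    mid=[(x,np.where(r[:,x])[0].mean()) for x in ok]
    P=cast('top',mid,.04);P=np.array([c(p) for p in P]).astype(np.float32)
    vx,vy,x0,y0=cv2.fitLine(P,cv2.DIST_HUBER,0,.01,.01).ravel()
    th=np.arctan(vx/vy);fy=P[:,1].max();fx=x0+(fy-y0)*vx/vy
    print('band front',fx,fy,'len',np.ptp(P[:,1]),'heading deg',np.degrees(th),'-> parcel centre',fx-.044*np.sin(th),fy-.044*np.cos(th))
    if s: print('tcp crock',c(s['eef_pos'][:2]),'z',s['eef_pos'][2],'toolyaw rel',np.degrees(np.arctan2(s['eef_rot'][1,1],s['eef_rot'][0,1]))+3.67,s['wrist_force'],s['clock'])
E
python3 - <<'E'
from h import *
red(cv2.imread('pics/top0.png')); look('p3')
E
```

```text
band front 0.0019708602 -0.12389262 len 0.081000075 heading deg 19.796623 -> parcel centre -0.012931168 -0.16529225
band front 0.00024140131 -0.06814527 len 0.053614654 heading deg 2.3712273 -> parcel centre -0.0015790509 -0.11210759
tcp crock [-0.00566179 -0.17084169] z 0.013915043518195017 toolyaw rel -5.084364338771554 [-0.18843257 -0.44380073 -0.76766784] 2.6333
```

```bash
python3 - <<'E'
from h import *
inc([(*w((x,y)),.0135,a-3.67) for x,y,a in((-.004,-.163,-3.5),( -.0025,-.155,-2),( -.0015,-.147,-1),(-.001,-.139,-0.5),(-.0005,-.131,0))])
E
```

```text
[0.04, 0.1, -0.79] [-0.028, -0.0, 0.0]
[0.04, 0.17, -1.6] [-0.054, -0.0, 0.0]
[0.04, 0.2, -2.41] [-0.071, -0.0, 0.0]
[0.04, 0.18, -3.21] [-0.08, -0.0, 0.0]
[0.04, 0.16, -4.01] [-0.089, -0.0, 0.0]
```

Emit:
carry_out:
  increments:
    - [[0, 0.1, -0.8, -0.03, 0, 0, 0.72], [0, 0.17, -1.6, -0.055, 0, 0, 0.72], [0, 0.2, -2.4, -0.07, 0, 0, 0.72], [0, 0.18, -3.2, -0.08, 0, 0, 0.72], [0, 0.16, -4.0, -0.09, 0, 0, 0.72]]

```text
clock: 3.05
eef_pos: [0.5541, -0.1569, 0.0139]
eef_rot: [[-0.0, 0.998, -0.063], [0.0, -0.063, -0.998], [-1.0, -0.0, -0.0]]
wrist_force: [0.6, -0.6, 0.8]
finger_gap: 0.0246
```

```bash
python3 - <<'E'
from h import *
look('p4')
E
```

```text
band front -0.003407172 -0.028848678 len 0.044015333 heading deg -3.1535368 -> parcel centre -0.0009866518 -0.07278205
tcp crock [-0.00097166 -0.1293922 ] z 0.013734314465360501 toolyaw rel 0.123517745826621 [ 0.39498389  0.37711298 -0.07254713] 3.1
```

View pics/p4.png

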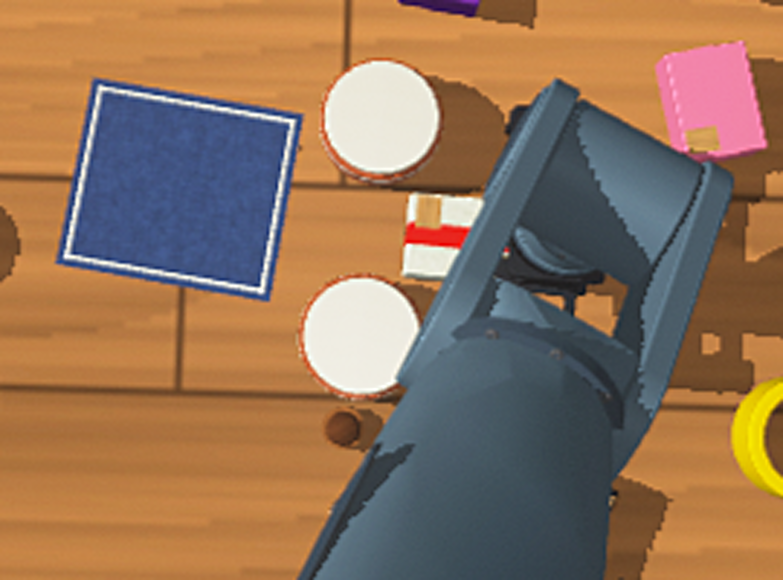

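```bash
python3 - <<'E'
from h import *
inc([(*w((x,y)),.0135,a-3.67) for x,y,a in((-.001,-.124,-1),( -.001,-.118,-1),( -.001,-.113,-1))])
cv2.imwrite('pics/s4.png',cv2.resize(get_image('side')[170:330,240:440],None,fx=4,fy=3.75,interpolation=cv2.INTER_CUBIC))
E
```

```text
[0.02, -0.0, -0.54] [0.02, -0.001, 0.001]
[0.02, -0.0, -1.14] [0.02, -0.001, 0.001]
[0.03, 0.0, -1.64] [0.02, -0.001, 0.001]
```

View pics/s4.png

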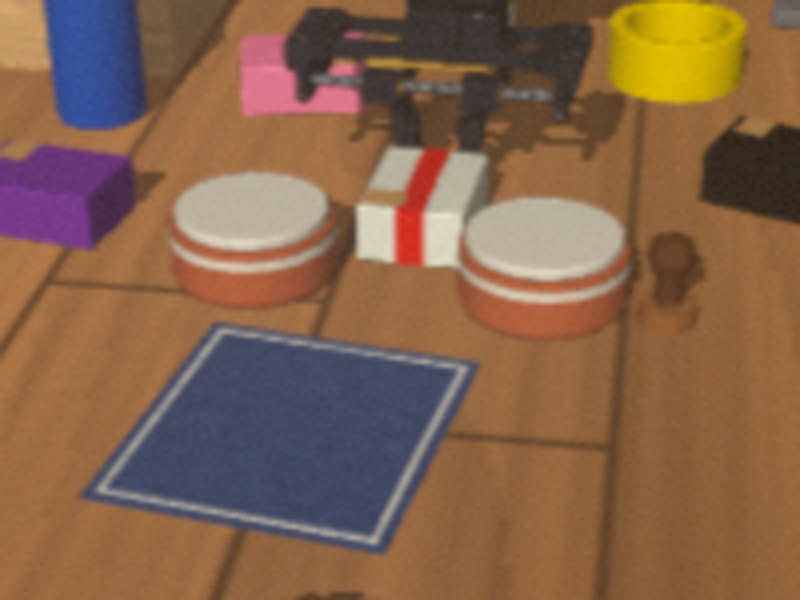

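```bash
cat >> h.py <<'E'
def sred(tag,save=True):
    im=get_image('side')
    if save: cv2.imwrite(f'pics/{tag}.png',cv2.resize(im[170:330,240:440],None,fx=4,fy=3.75,interpolation=cv2.INTER_CUBIC))
    hsv=cv2.cvtColor(im,cv2.COLOR_BGR2HSV)
    r=cv2.inRange(hsv,(0,170,100),(7,255,255))|cv2.inRange(hsv,(170,170,100),(179,255,255))
    n,L,st,_=cv2.connectedComponentsWithStats(r[150:320,290:420]);  
    cand=[i for i in range(1,n) if st[i,4]>25]
    for i in cand:
        m=(L==i);rows=np.where(m.any(1))[0]
        print('blob',st[i])
        mid=np.array([(np.where(m[y])[0].mean()+290,y+150) for y in rows]);wd=[m[y].sum() for y in rows]
        print(np.round(np.c_[mid,wd],1).tolist())
E
python3 - <<'E'
from h import *
sred('s5',0)
E
```

```text
blob [ 49  59  13  32 175]
[[347.0, 209.0, 1.0], [348.5, 210.0, 6.0], [348.5, 211.0, 6.0], [347.5, 212.0, 6.0], [347.5, 213.0, 6.0], [347.0, 214.0, 5.0], [346.5, 215.0, 6.0], [346.0, 216.0, 5.0], [345.5, 217.0, 6.0], [345.5, 218.0, 6.0], [344.5, 219.0, 6.0], [344.5, 220.0, 6.0], [344.0, 221.0, 5.0], [344.0, 222.0, 5.0], [343.5, 223.0, 4.0], [343.0, 224.0, 5.0], [342.5, 225.0, 6.0], [342.0, 226.0, 5.0], [341.5, 227.0, 6.0], [342.0, 228.0, 5.0], [341.5, 229.0, 6.0], [341.5, 230.0, 6.0], [341.5, 231.0, 6.0], [341.5, 232.0, 6.0], [341.5, 233.0, 6.0], [342.0, 234.0, 5.0], [341.5, 235.0, 6.0], [341.5, 236.0, 6.0], [341.5, 237.0, 6.0], [342.0, 238.0, 5.0], [341.5, 239.0, 6.0], [342.0, 240.0, 5.0]]
```

```bash
cat >> h.py <<'E'
def sfit(y0,y1,knee=None):
    im=get_image('side');hsv=cv2.cvtColor(im,cv2.COLOR_BGR2HSV)
    r=cv2.inRange(hsv,(0,170,100),(7,255,255))|cv2.inRange(hsv,(170,170,100),(179,255,255))
    mid=[]
    for y in range(y0,y1+1):
        k=np.where(r[y,290:420])[0]
        if len(k)>2: mid.append((k.mean()+290,y))
    P=np.array([c(p) for p in cast('side',mid,.04)])
    k=np.polyfit(P[:,1],P[:,0],1);yc=(P[0,1]+P[-1,1])/2
    print('side: ends',P[0],P[-1],'heading',np.degrees(np.arctan(k[0])),'mid',np.polyval(k,yc),yc)
E
python3 - <<'E'
from h import *
sfit(210,226)
im=cv2.imread('pics/side0.png')
print([c(p) for p in cast('side',[(302.5,226),(376,235)],.05)])
E
```

```text
side: ends [-0.00124636 -0.11658838] [-0.0026502  -0.02928859] heading -1.0162825124849215 mid -0.002198129458621128 -0.07293848081459553
[array([0.08536626, 0.00698515]), array([-0.09113033,  0.0150955 ])]
```

Side view: the band's middle is at (-2,-73) mm with heading -1°. Both views show the parcel centred and straight, so I push on into the gap.

```bash
python3 - <<'E'
from h import *
inc([(*w((x,y)),.0135,a-3.67) for x,y,a in((-.0005,-.121,-.5),( 0,-.113,-.5),(0,-.105,-.5),(0,-.097,-.3),(0,-.089,0))])
E
```

```text
[0.03, 0.04, -1.01] [0.009, -0.0, 0.0]
[0.03, 0.09, -1.81] [0.009, -0.0, 0.0]
[0.03, 0.09, -2.61] [0.009, -0.0, 0.0]
[0.03, 0.09, -3.41] [0.006, -0.0, 0.0]
[0.03, 0.09, -4.21] [0.001, -0.0, 0.0]
```

Emit:
carry_out:
  increments:
    - [[0, 0.05, -0.9, 0.01, 0, 0, 0.72], [0, 0.1, -1.7, 0.01, 0, 0, 0.72], [0, 0.1, -2.4, 0.01, 0, 0, 0.72], [0, 0.1, -3.1, 0.005, 0, 0, 0.72], [0, 0.1, -3.8, 0, 0, 0, 0.72]]

```text
clock: 3.67
eef_pos: [0.5576, -0.1192, 0.014]
eef_rot: [[0.0, 0.998, -0.063], [-0.0, -0.063, -0.998], [-1.0, 0.0, 0.0]]
wrist_force: [-0.3, -1.6, 0.5]
finger_gap: 0.0245
```

```bash
python3 - <<'E'
from h import *
look('p6');sred('s6')
E
```

```text
band front -0.0020554226 0.008665115 len 0.03700736 heading deg -2.6431098 -> parcel centre -2.6379945e-05 -0.035288077
tcp crock [ 0.00014267 -0.09183113] z 0.013881979282870383 toolyaw rel 0.0921536185233518 [-0.3352888   1.10425374 -0.36657984] 3.7167
blob [ 46  66  13  33 196]
[[345.5, 216.0, 6.0], [345.5, 217.0, 6.0], [344.5, 218.0, 6.0], [344.5, 219.0, 6.0], [343.5, 220.0, 6.0], [343.5, 221.0, 6.0], [343.0, 222.0, 7.0], [342.5, 223.0, 6.0], [342.5, 224.0, 6.0], [341.5, 225.0, 6.0], [341.5, 226.0, 6.0], [341.0, 227.0, 5.0], [340.5, 228.0, 6.0], [340.5, 229.0, 6.0], [340.0, 230.0, 5.0], [339.5, 231.0, 6.0], [338.5, 232.0, 6.0], [338.5, 233.0, 6.0], [338.5, 234.0, 6.0], [338.5, 235.0, 6.0], [338.5, 236.0, 6.0], [338.5, 237.0, 6.0], [338.5, 238.0, 6.0], [338.5, 239.0, 6.0], [338.5, 240.0, 6.0], [338.5, 241.0, 6.0], [338.5, 242.0, 6.0], [338.5, 243.0, 6.0], [338.5, 244.0, 6.0], [338.5, 245.0, 6.0], [338.5, 246.0, 6.0], [338.5, 247.0, 6.0], [339.0, 248.0, 5.0]]
```

View pics/p6.png

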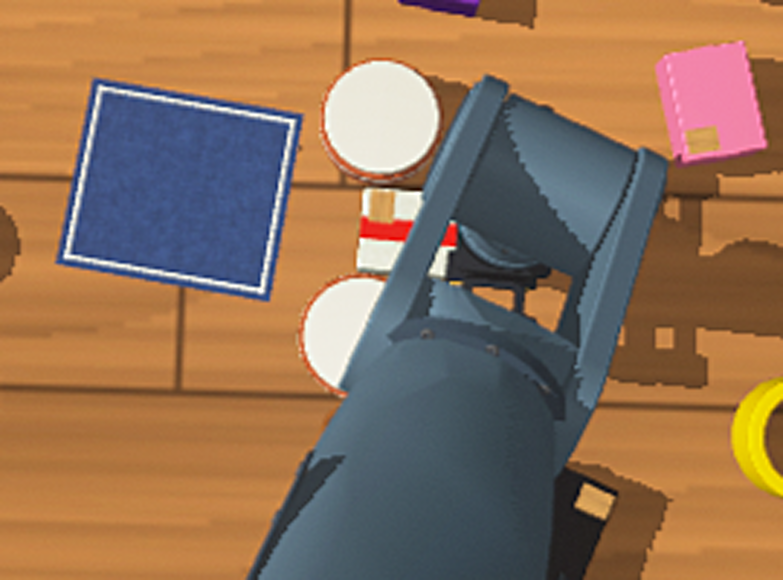

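View pics/s6.png

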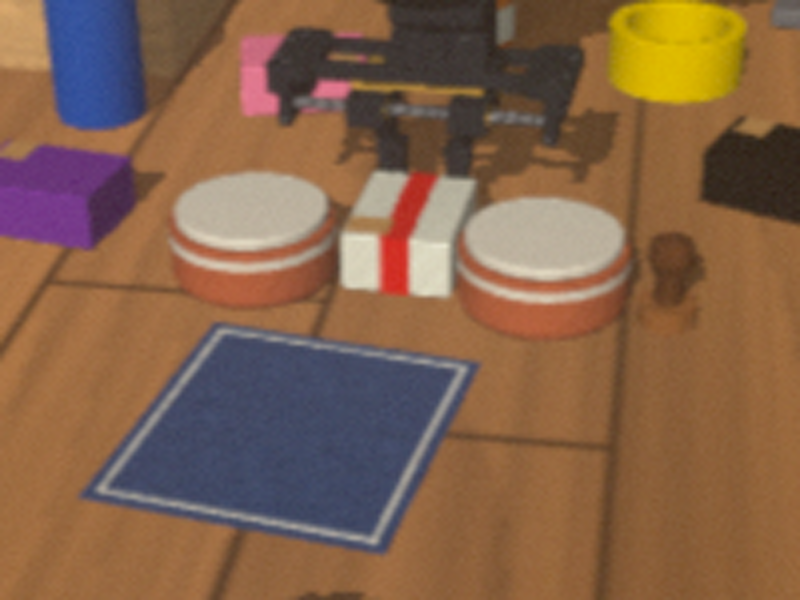

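The parcel is straight in the gap mouth: clear of both lids in the top view (band at 408,231), with free space on both sides in the side view. I keep going straight.

Emit:
carry_out:
  increments:
    - [[0, 0, -0.8, 0, 0, 0, 0.72], [0, 0, -1.6, 0, 0, 0, 0.72], [0, 0, -2.4, 0, 0, 0, 0.72], [0, 0, -3.1, 0, 0, 0, 0.72], [0, 0, -3.8, 0, 0, 0, 0.72]]

```text
clock: 4.18
eef_pos: [0.5599, -0.0812, 0.0139]
eef_rot: [[-0.0, 0.998, -0.064], [0.0, -0.064, -0.998], [-1.0, -0.0, -0.0]]
wrist_force: [-0.5, -0.8, 0.2]
finger_gap: 0.0246
```

```bash
python3 - <<'E'
from h import *
look('p7');sred('s7')
E
```

```text
band front -0.0016345098 0.046114974 len 0.021151379 heading deg 1.4732009 -> parcel centre -0.0027657223 0.0021295175
tcp crock [ 4.54427499e-05 -5.38271882e-02] z 0.01382242660902265 toolyaw rel 0.04207721990299751 [-0.35468633  0.09617144 -0.51041728] 4.2333
blob [ 42  73  14  34 201]
[[342.5, 223.0, 6.0], [342.5, 224.0, 6.0], [341.5, 225.0, 6.0], [341.5, 226.0, 6.0], [340.5, 227.0, 6.0], [340.5, 228.0, 6.0], [340.0, 229.0, 5.0], [339.5, 230.0, 6.0], [339.5, 231.0, 6.0], [338.5, 232.0, 6.0], [338.0, 233.0, 7.0], [337.5, 234.0, 6.0], [337.5, 235.0, 6.0], [337.0, 236.0, 5.0], [337.0, 237.0, 5.0], [336.5, 238.0, 6.0], [336.0, 239.0, 5.0], [335.5, 240.0, 6.0], [334.5, 241.0, 6.0], [334.5, 242.0, 6.0], [334.5, 243.0, 6.0], [334.5, 244.0, 6.0], [334.5, 245.0, 6.0], [334.5, 246.0, 6.0], [334.5, 247.0, 6.0], [334.5, 248.0, 6.0], [334.5, 249.0, 6.0], [334.5, 250.0, 6.0], [334.5, 251.0, 6.0], [334.5, 252.0, 6.0], [334.5, 253.0, 6.0], [334.5, 254.0, 6.0], [334.5, 255.0, 6.0], [334.5, 256.0, 6.0]]
```

View pics/s7.png

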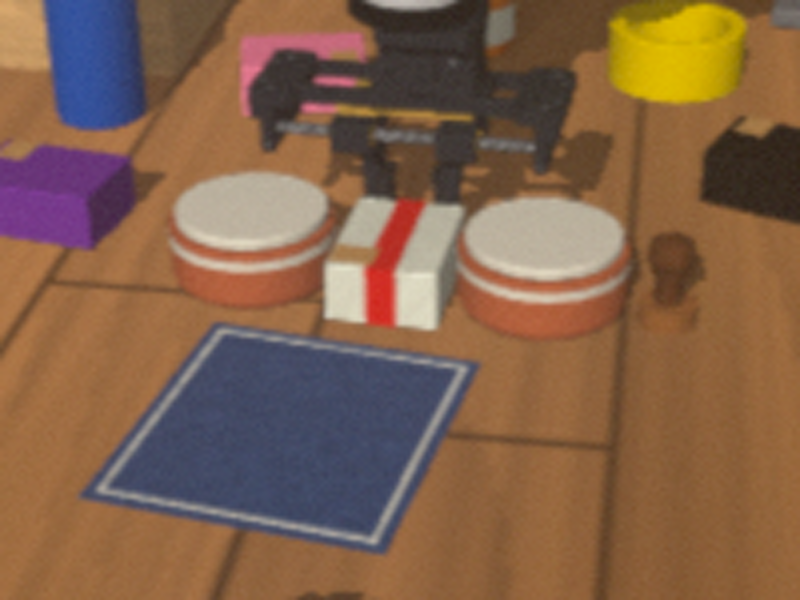

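The parcel is in the gap, at about (-1,+2) mm. I continue.

Emit:
carry_out:
  increments:
    - [[0, 0, -0.8, 0, 0, 0, 0.72], [0, 0, -1.6, 0, 0, 0, 0.72], [0, 0, -2.4, 0, 0, 0, 0.72], [0, 0, -3.2, 0, 0, 0, 0.72], [0, 0, -4.0, 0, 0, 0, 0.72]]

```text
clock: 4.7
eef_pos: [0.5625, -0.0413, 0.0139]
eef_rot: [[-0.0, 0.998, -0.064], [-0.0, -0.064, -0.998], [-1.0, -0.0, 0.0]]
wrist_force: [-0.2, -1.6, -0.1]
finger_gap: 0.0246
```

```bash
python3 - <<'E'
from h import *
look('p8');sred('s8')
E
```

```text
band front -0.0050066034 0.04082444 len 0.020810174 heading deg -3.0493076 -> parcel centre -0.0026660084 -0.0031132624
tcp crock [-2.25492357e-05 -1.35693070e-02] z 0.01382862451014608 toolyaw rel 0.0438683614924158 [-1.12723674  1.10670284 -0.07851228] 4.75
blob [ 38  81  14  35 211]
[[338.5, 231.0, 6.0], [338.5, 232.0, 6.0], [338.5, 233.0, 6.0], [337.5, 234.0, 6.0], [337.5, 235.0, 6.0], [336.5, 236.0, 6.0], [336.5, 237.0, 6.0], [336.0, 238.0, 7.0], [335.5, 239.0, 6.0], [335.5, 240.0, 6.0], [334.5, 241.0, 6.0], [334.0, 242.0, 7.0], [333.5, 243.0, 6.0], [333.5, 244.0, 6.0], [333.5, 245.0, 6.0], [333.0, 246.0, 5.0], [332.5, 247.0, 6.0], [332.0, 248.0, 5.0], [331.5, 249.0, 6.0], [331.0, 250.0, 7.0], [330.5, 251.0, 6.0], [330.5, 252.0, 6.0], [330.5, 253.0, 6.0], [330.5, 254.0, 6.0], [330.5, 255.0, 6.0], [330.5, 256.0, 6.0], [330.5, 257.0, 6.0], [330.5, 258.0, 6.0], [330.5, 259.0, 6.0], [330.5, 260.0, 6.0], [330.5, 261.0, 6.0], [330.5, 262.0, 6.0], [330.5, 263.0, 6.0], [330.5, 264.0, 6.0], [330.5, 265.0, 6.0]]
```

View pics/s8.png

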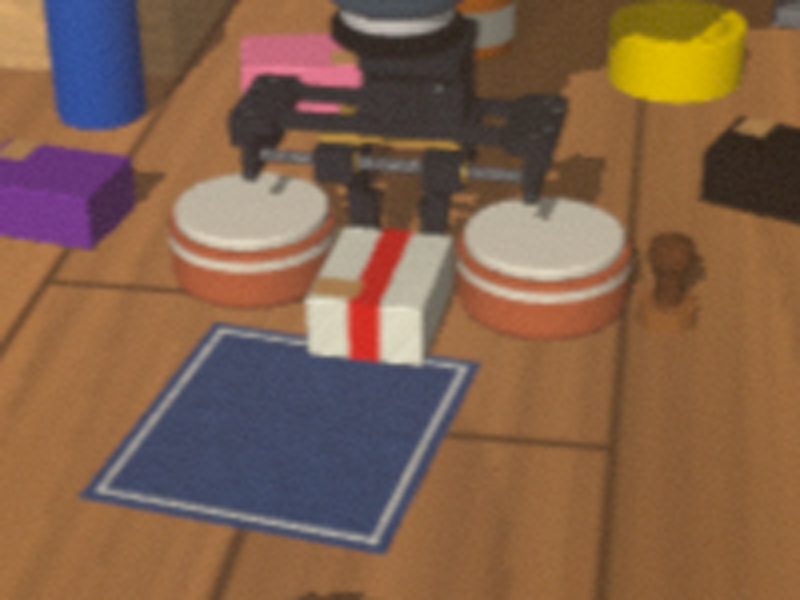

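The top view is now occluded, so I rely on the side view. The parcel is straight and leaving the gap (front at crop 365,345), with its leading edge already on the mat, and the contact forces are small.

Emit:
carry_out:
  increments:
    - [[0, 0, -0.8, 0, 0, 0, 0.72], [0, 0, -1.6, 0, 0, 0, 0.72], [0, 0, -2.4, 0, 0, 0, 0.72], [0, 0, -3.2, 0, 0, 0, 0.72], [0, 0, -4.0, 0, 0, 0, 0.72]]

```text
clock: 5.22
eef_pos: [0.565, -0.0014, 0.0139]
eef_rot: [[-0.0, 0.998, -0.064], [0.0, -0.064, -0.998], [-1.0, -0.0, -0.0]]
wrist_force: [-0.1, -1.6, -1.0]
finger_gap: 0.0248
```

Emit:
carry_out:
  increments:
    - [[0, 0, -0.8, 0, 0, 0, 0.72], [0, 0, -1.6, 0, 0, 0, 0.72], [0, 0, -2.4, 0, 0, 0, 0.72], [0, 0, -3.2, 0, 0, 0, 0.72], [0, 0, -4.0, 0, 0, 0, 0.72]]

```text
clock: 5.63
eef_pos: [0.5676, 0.0385, 0.0139]
eef_rot: [[-0.0, 0.998, -0.064], [0.0, -0.064, -0.998], [-1.0, -0.0, -0.0]]
wrist_force: [0.1, -1.1, 0.4]
finger_gap: 0.0243
```

```bash
python3 - <<'E'
from h import *
look('p9');sred('s9')
E
```

```text
band front -0.007962401 0.13647905 len 0.01400549 heading deg -2.2895246 -> parcel centre -0.00620464 0.09251417
tcp crock [5.58621779e-05 6.63003157e-02] z 0.013883965705077595 toolyaw rel 0.03966280966823055 [-0.20964093  1.52194467  1.03474431] 5.6833
blob [ 28  98  17  39 264]
[[330.0, 248.0, 5.0], [331.0, 249.0, 7.0], [330.5, 250.0, 6.0], [330.0, 251.0, 7.0], [330.0, 252.0, 7.0], [329.0, 253.0, 7.0], [329.0, 254.0, 7.0], [328.0, 255.0, 7.0], [328.0, 256.0, 7.0], [327.0, 257.0, 7.0], [327.0, 258.0, 7.0], [326.5, 259.0, 8.0], [326.0, 260.0, 7.0], [326.0, 261.0, 7.0], [325.0, 262.0, 7.0], [325.0, 263.0, 7.0], [324.5, 264.0, 6.0], [324.5, 265.0, 6.0], [324.5, 266.0, 6.0], [323.5, 267.0, 6.0], [323.5, 268.0, 6.0], [322.5, 269.0, 6.0], [321.5, 270.0, 8.0], [321.5, 271.0, 8.0], [321.0, 272.0, 7.0], [321.0, 273.0, 7.0], [321.0, 274.0, 7.0], [321.0, 275.0, 7.0], [321.0, 276.0, 7.0], [321.0, 277.0, 7.0], [321.5, 278.0, 6.0], [321.5, 279.0, 6.0], [322.0, 280.0, 7.0], [322.0, 281.0, 7.0], [322.0, 282.0, 7.0], [322.0, 283.0, 7.0], [322.0, 284.0, 7.0], [322.0, 285.0, 7.0], [322.5, 286.0, 6.0]]
```

View pics/s9.png

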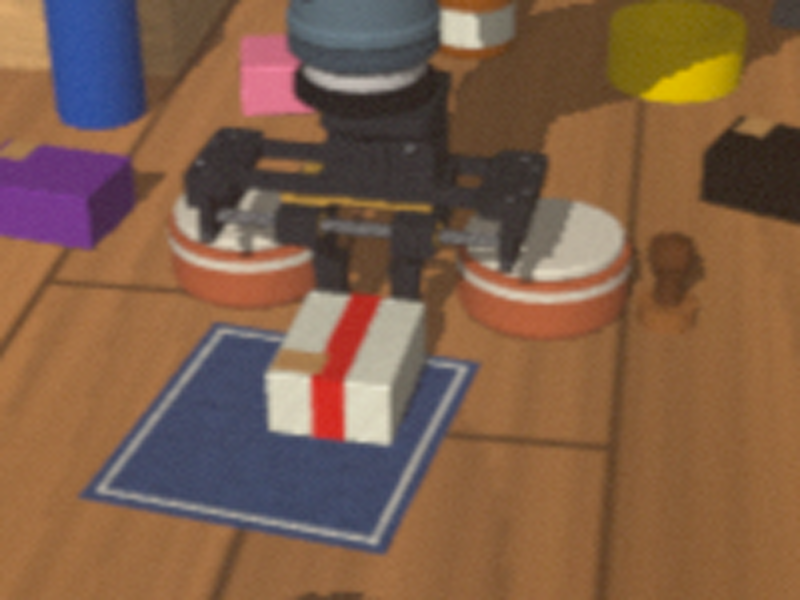

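View pics/p9.png

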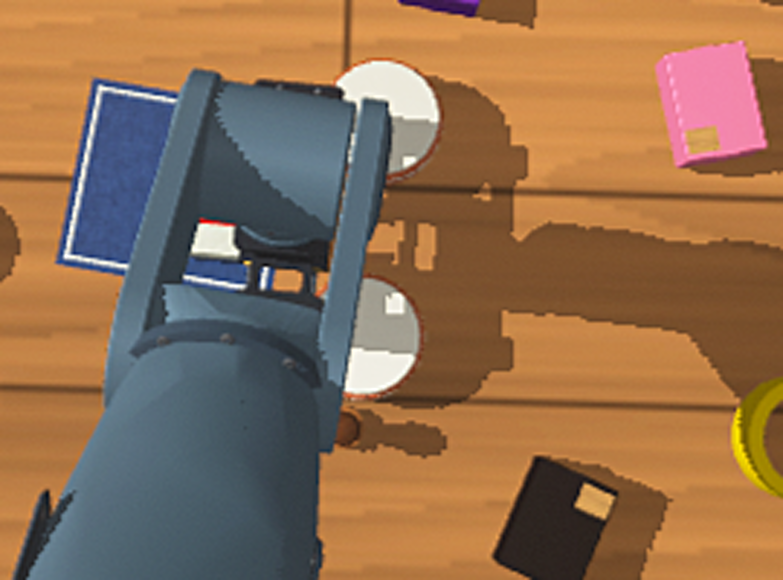

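Emit:
carry_out:
  increments:
    - [[0, 0, -0.8, 0, 0, 0, 0.72], [0, 0, -1.7, 0, 0, 0, 0.72], [0, 0, -2.6, 0, 0, 0, 0.72], [0, 0, -3.3, 0, 0, 0, 0.72], [0, 0, -3.8, 0, 0, 0, 0.72]]

```text
clock: 6.15
eef_pos: [0.57, 0.0767, 0.0139]
eef_rot: [[-0.0, 0.998, -0.063], [0.0, -0.063, -0.998], [-1.0, -0.0, -0.0]]
wrist_force: [0.5, -1.7, -0.4]
finger_gap: 0.0247
```

Emit:
carry_out:
  increments:
    - [[0, 0, 0, 0, 0, 0, 0.72], [0, 0, 0.8, 0, 0, 0, 0.72], [0, 0, 2.0, 0, 0, 0, 0.72], [-2, 0, 2.0, 0, 0, 0, 0.72], [-6, 0, 2.0, 0, 0, 0, 0.72]]

```text
clock: 6.57
eef_pos: [0.5646, 0.054, 0.0698]
eef_rot: [[-0.01, 0.998, -0.066], [0.001, -0.066, -0.998], [-1.0, -0.01, -0.0]]
wrist_force: [-0.7, 0.9, -0.6]
finger_gap: 0.0247
```

```bash
python3 - <<'E'
from h import *
sred('s10')
E
```

```text
blob [ 24 107  17  41 282]
[[325.0, 257.0, 3.0], [327.0, 258.0, 7.0], [327.0, 259.0, 7.0], [326.0, 260.0, 7.0], [326.0, 261.0, 7.0], [325.0, 262.0, 7.0], [325.0, 263.0, 7.0], [324.5, 264.0, 8.0], [324.0, 265.0, 7.0], [323.5, 266.0, 8.0], [323.0, 267.0, 7.0], [323.0, 268.0, 7.0], [322.0, 269.0, 7.0], [321.5, 270.0, 8.0], [321.0, 271.0, 7.0], [321.0, 272.0, 7.0], [320.5, 273.0, 8.0], [320.0, 274.0, 7.0], [320.5, 275.0, 6.0], [319.5, 276.0, 6.0], [319.5, 277.0, 6.0], [319.0, 278.0, 7.0], [318.5, 279.0, 6.0], [317.5, 280.0, 8.0], [317.0, 281.0, 7.0], [317.0, 282.0, 7.0], [317.0, 283.0, 7.0], [317.0, 284.0, 7.0], [317.0, 285.0, 7.0], [317.0, 286.0, 7.0], [317.0, 287.0, 7.0], [317.0, 288.0, 7.0], [317.0, 289.0, 7.0], [317.0, 290.0, 7.0], [317.0, 291.0, 7.0], [317.0, 292.0, 7.0], [317.0, 293.0, 7.0], [317.0, 294.0, 7.0], [317.0, 295.0, 7.0], [317.0, 296.0, 7.0], [318.0, 297.0, 5.0]]
```

View pics/s10.png

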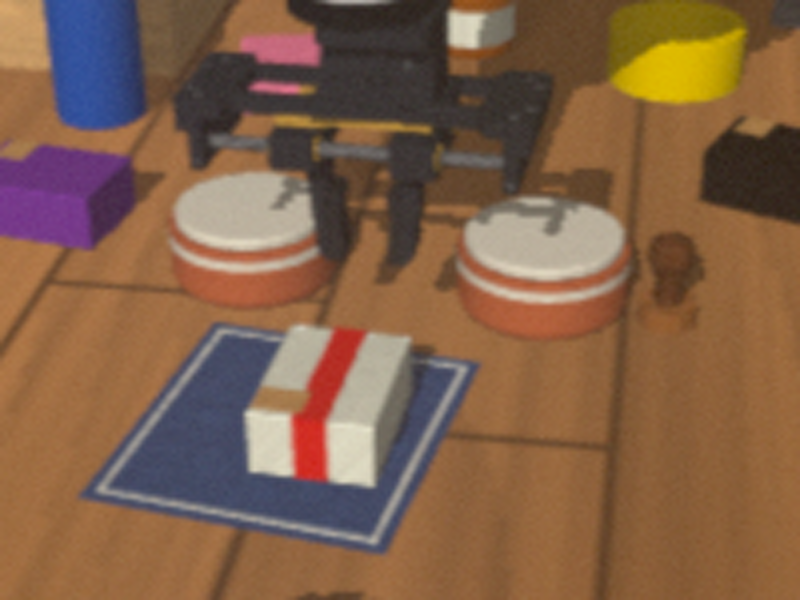

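The parcel is on the mat (crop 330,400) with mat showing all round, and the fingers are clear. I raise and back off for a final check from above.

Emit:
carry_out:
  increments:
    - [[-3, 0, 0, 0, 0, 0, 0.72], [-6, 0, 2, 0, 0, 0, 0.72], [-10, 0, 5, 0, 0, 0, 0.72], [-12, 0, 9, 0, 0, 0, 0.72], [-12, 0, 13, 0, 0, 0, 0.72]]

```text
clock: 7.03
eef_pos: [0.5632, -0.0685, 0.1985]
eef_rot: [[0.008, 0.998, -0.062], [-0.003, -0.062, -0.998], [-1.0, 0.009, 0.002]]
wrist_force: [1.7, -0.3, 0.7]
finger_gap: 0.0244
```

Emit:
carry_out:
  increments:
    - [[0, 0, 4, 0, 0, 0, 0.72], [0, 0, 8, 0, 0, 0, 0.72], [0, 0, 11, 0, 0, 0, 0.72], [0, 0, 12, 0, 0, 0, 0.72], [0, 0, 12, 0, 0, 0, 0.72]]

```text
clock: 7.45
eef_pos: [0.5525, -0.1897, 0.1931]
eef_rot: [[0.0, 0.998, -0.069], [-0.001, -0.069, -0.998], [-1.0, 0.0, 0.001]]
wrist_force: [-0.0, 0.5, -0.7]
finger_gap: 0.025
```

```bash
python3 - <<'E'
from h import *
im=get_image('top');cv2.imwrite('pics/t11.png',im)
hsv=cv2.cvtColor(im,cv2.COLOR_BGR2HSV)
wh=cv2.inRange(hsv,(0,0,130),(179,80,255))
r=cv2.inRange(hsv,(0,170,120),(7,255,255))|cv2.inRange(hsv,(170,170,120),(179,255,255))
k=np.zeros_like(wh);k[195:260,240:308]=(wh|r)[195:260,240:308]
k=cv2.morphologyEx(k,cv2.MORPH_OPEN,np.ones((5,5)))
ct=max(cv2.findContours(k,0,2)[0],key=cv2.contourArea);P=cast('top',ct.reshape(-1,2),.04).astype(np.float32);b=cv2.minAreaRect(P);print(b)
a=.145;my=np.array([np.sin(a),np.cos(a)]);mx=np.array([my[1],-my[0]]);M=np.array([.5952,.1326])
print('corners in mat',[np.round([(q-M)@mx,(q-M)@my],4).tolist() for q in cv2.boxPoints(b)])
print(read_state()['eef_pos'],read_state()['clock'])
E
```

```text
((0.5716619491577148, 0.13323809206485748), (0.09258866310119629, 0.06764592975378036), 86.47663879394531)
corners in mat [[-0.0532, -0.0517], [0.0142, -0.0461], [0.0065, 0.0462], [-0.0609, 0.0405]]
[ 0.55268417 -0.18754937  0.19295791] 7.5
```

View pics/t11.png

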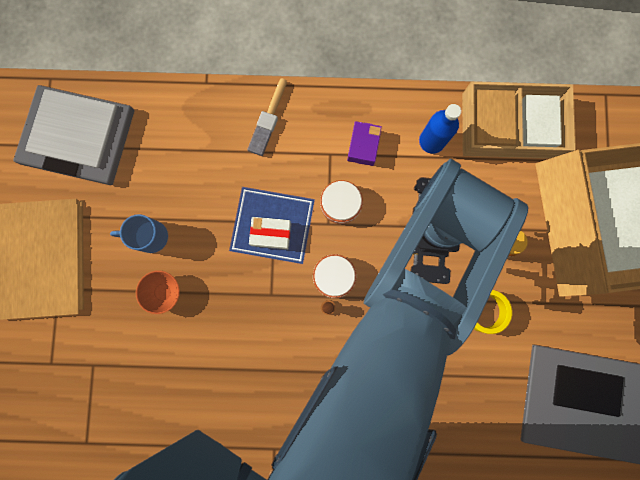

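The parcel lies wholly on the mat at (270,233). Its corners are at most 61 mm and 52 mm from the mat's centre (limits 82 and 92). The stamp (329,308), mug and bowl haven't moved.

```bash
python3 -c "
from station import *
print(finish_job())"
```

```text
the job is handed in; nothing more can be done
None
```

I pushed the parcel through the gap between the crocks and onto the blue mat, then handed the job in at about 7.5 s. The hand-in reports no verdict, so the checks below are my own measurements.

**How it was done:** With the fingers partly closed, I pushed low on the parcel's rear end. A curved push first straightened and centred it, then a straight push took it through. I did not grip, lift or tip it. The last step was to back the fingers off and raise them clear.

**Last checks:**
- **Position:** the last top view shows all four corners on the mat, at most 61 mm (limit 82) and 52 mm (limit 92) from its centre. It lay flat in the side view.
- **In the gap:** on the way through, I measured its centre about 1–3 mm off the middle line and 2 mm past the gap's middle.
- **Forces:** the wrist force stayed below about 3 N in every reading I took.
- **Bystanders:** stamp, mug and bowl stood where they began. Tape and jar were partly hidden behind the arm in the last picture, but it never worked near them at low height.

**Disagreements:**
- **Heading:** the two cameras differed by about 2° before the gap, with the top view partly blocked by the arm.
- **Position mid-push:** after the gap, the top view's parcel position was unusable, so I steered by the side view and finger position until the arm had withdrawn.

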